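Ready the cream depositor for the next batch

TASK

Get the cream depositor ready for the next batch. First take the brush from its pot, scrub out the steel hopper with two full strokes (down to the bottom, well up, down to the bottom again) and stand the brush back in its pot; then slacken the brass jam nut of the portion stop, turn the black adjuster knob until the dial's black line points at the red tab, and do the nut up tight again without losing the setting. Also stand every steel dessert cup upright on the filling tray, and leave the red tab and the other things on the counter where they are.

Things in the scene. Friction and masses are not known exactly. Their poses are not given: they have to be found in the camera images.
- depositor: Bench-top cream depositor, fixed: steel base 180 x 330 mm, top face 55 mm above the counter, motor cover 95 mm high along the rear (from 88 mm behind the origin), two spouts in front. Origin on the counter under the middle of the base; x to its rear, y towards the hopper, z up. Open hopper at (0, +90) mm; portion stop (dial, brass jam nut, black knob on one upright axis) at (0, -80) mm.
- hopper_floor (a point): Centre of the inner floor of the open steel hopper, 60 mm above the counter. Bore 74 mm across, straight walls 4 mm thick for 83 mm, then a flared lip; mouth 100 mm above this floor (160 mm above the counter), 100 mm across outside.
- nut (a joint): Brass hexagon jam nut, 46 mm across flats, 30 mm high. rad, grows anticlockwise from above = loosening; 0 fully tight (end stop), 2.4 end of thread. Below 0.3 it locks the dial, above 0.35 the dial is free. Turns at 0.3 N m, rising over the last 0.3 rad to 0.7 N m at 0; stays where left; rises 1 mm per rad; starts tight.
- nut_grip (a point): Height to grip the nut, on its axis, 21.5 mm above its underside (130 mm above the counter, 26 mm above the dial's top face); turns with the nut: pairs of flats face along its x axis and 60 and 120 degrees from it. Above the nut stand the screw and the black knob, up to 37 mm above this point and within 21 mm of the axis.
- dial (a joint): Adjuster screw of the portion stop with its aluminium dial (95 mm across, one black radial line) fixed to it. rad, anticlockwise from above positive; turns freely (about 0.05 N m) from -1.2 to 3.2 while the nut is loose, about its own axis without rising. When dial equals clip the black line points at the red tab.
- knob_grip (a point): Height to grip the adjuster's black bar knob, on the axis, 164 mm above the counter; the bar is 40 mm long (along its x axis), 14 mm thick (y), 21 mm high, from 3 mm above to 18 mm below this point. The nut's top is 25 mm below this point when tight, up to 2.4 mm higher when loose.
- dial_line (a point): Outer end of the dial's black line, 50 mm from the stop's axis, at the height of the dial's top face (104 mm above the counter). Its x axis points outward along the line.
- clip (a joint): Red memory tab on the white graduated ring round the dial, marking the wanted portion. rad, same zero and sense as dial. Stiff; it is not to be moved.
- clip_mark (a point): Point on the red tab's radial line, 50 mm from the stop's axis, at the height of the dial's top face: the black line's end must come here.
- brush: Hopper brush, 170 mm long, standing upright on its bristle end in its pot: white bristle head 44 mm across from 0 to 88 mm, blue square handle 20 x 20 mm from 103 to 170 mm, 90 g. Origin: centre of the bristle end; z along the brush up to the handle; x and y square to the handle's faces.
- brush_handle (a point): On the brush's axis 150 mm from the bristle end: the place to grip.
- brush_tip (a point): Centre of the bristle end (the brush's origin).
- pot_floor (a point): Centre of the inner floor, 4 mm above the counter, of the white brush pot with blue band (fixed): bore 66 mm, wall 3 mm, 85 mm high, foot 100 mm across.
- tray_in (a point): Centre of the inner floor (4 mm above the counter) of the fixed steel filling tray: 310 mm along its x axis, 130 mm along y (outside), rim 14 mm high and 4 mm thick.
- cup0: Steel dessert cup, 52 mm across, 66 mm high, straight sides, open top, 100 g; origin at the centre of its underside, z up through its mouth. Three to five cups are present; an absent one has no pose.
- cup1: Steel dessert cup, 52 mm across, 66 mm high, straight sides, open top, 100 g; origin at the centre of its underside, z up through its mouth. Three to five cups are present; an absent one has no pose.
- cup2: Steel dessert cup, 52 mm across, 66 mm high, straight sides, open top, 100 g; origin at the centre of its underside, z up through its mouth. Three to five cups are present; an absent one has no pose.
- cup3: Steel dessert cup, 52 mm across, 66 mm high, straight sides, open top, 100 g; origin at the centre of its underside, z up through its mouth. Three to five cups are present; an absent one has no pose.
- cup4: Steel dessert cup, 52 mm across, 66 mm high, straight sides, open top, 100 g; origin at the centre of its underside, z up through its mouth. Three to five cups are present; an absent one has no pose.
- syrup: Clear syrup bottle with red cap, 56 mm across, 150 mm high, not part of the job; origin under its centre.
- sugar_jar: Glass jar with steel lid, 72 mm across, 110 mm high, not part of the job; origin under its centre.
Mind the look-alikes: they are no part of the job. What is shaped like the brush but pink or purple is not meant.

How it is judged (in metres and radians):
On the way, in this order (a step that is already met when the one before it is completed fails the run):
1. the brush's bristle end is down in the hopper, within 20 mm of its floor (horizontal distance between brush_tip and hopper_floor below 0.032 m and z of brush_tip in the frame of hopper_floor between -0.01 and 0.02 m), for 0.05 s.
2. the brush is drawn up, its end at least 55 mm above the hopper's floor, still over the bore (horizontal distance between brush_tip and hopper_floor below 0.032 m and z of brush_tip in the frame of hopper_floor above 0.055 m), for 0.05 s.
3. the brush is down within 20 mm of the hopper's floor again (all of step 1), for 0.05 s.
4. the brush stands in its pot, let go (horizontal distance between brush_tip and pot_floor below 0.028 m and z of brush_tip in the frame of pot_floor below 0.015 m and angle between brush's own z axis and vertical below 0.35 rad and contact force between the fingers and brush below 0.1 N), for 0.2 s.
5. the jam nut is slackened past 0.35 rad, so that the dial is free (value of joint nut above 0.35 rad), for 0.1 s.
6. with the nut slack, the dial's black line is brought to the red tab (within 9 mm at the rim) (value of joint nut above 0.35 rad and horizontal distance between dial_line and clip_mark below 0.009 m), for 0.2 s.
7. the nut is tight (below 0.15 rad) and the line still at the tab (value of joint nut below 0.15 rad and horizontal distance between dial_line and clip_mark below 0.009 m), for 0.2 s.
At the end, for the whole second after the job is handed in: The dial's black line is within 9 mm (about 10 degrees) of the red tab at the dial's rim, the jam nut is tight (below 0.15 rad), the brush stands in its pot (end on the pot's floor, within 20 degrees of upright), and every cup present stands upright and at rest on the tray's floor inside its rim (all of step 7 and horizontal distance between brush_tip and pot_floor below 0.028 m and z of brush_tip in the frame of pot_floor below 0.015 m and angle between brush's own z axis and vertical below 0.35 rad and linear speed of each of brush, cup0, cup1, cup2, cup3, cup4 below 0.05 m/s and x of cup0 in the frame of tray_in between -0.131 and 0.131 m and y of cup0 in the frame of tray_in between -0.041 and 0.041 m and z of cup0 in the frame of tray_in between -0.005 and 0.008 m and angle between each of cup0, cup1, cup2, cup3, cup4's own z axis and vertical below 0.12 rad and x of cup1 in the frame of tray_in between -0.131 and 0.131 m and y of cup1 in the frame of tray_in between -0.041 and 0.041 m and z of cup1 in the frame of tray_in between -0.005 and 0.008 m and x of cup2 in the frame of tray_in between -0.131 and 0.131 m and y of cup2 in the frame of tray_in between -0.041 and 0.041 m and z of cup2 in the frame of tray_in between -0.005 and 0.008 m and x of cup3 in the frame of tray_in between -0.131 and 0.131 m and y of cup3 in the frame of tray_in between -0.041 and 0.041 m and z of cup3 in the frame of tray_in between -0.005 and 0.008 m and x of cup4 in the frame of tray_in between -0.131 and 0.131 m and y of cup4 in the frame of tray_in between -0.041 and 0.041 m and z of cup4 in the frame of tray_in between -0.005 and 0.008 m); the robot touches nothing.
It fails at once if the syrup bottle or the sugar jar is shoved more than 40 mm or the red tab is shifted (distance of any of syrup, sugar_jar from where it was at the start of the episode above 0.04 m or distance of clip_mark from where it was at the start of the episode above 0.006 m).
Of cup0, cup1, cup2, cup3, cup4 only 3 to 5 are there at a start; the rules pass over those that are not, and their reading is None.
At some moment in a run one of cup0, cup1, cup2, cup3, cup4 may be knocked a few centimetres aside while the robot is not near it.
It also fails if it takes over 210 s, if anything falls off the work surface, if the arm or the gripper's body presses on something with over 40 N, if the wrist force passes 120 N, or if a joint passes its speed limit or range.

ROBOT

A 6-joint arm with a two-finger parallel gripper is mounted at the origin on the work surface. World frame = base frame: x ahead of the robot, y to its left, z up, the work surface at z = 0. Lengths are in mm, angles in rad, forces in N, time in s.
With the tool pointing down it reaches from about 350 to 975 mm from the base axis. Payload 7.1 kg.
Tool frame: the origin (TCP) lies at the very end of the fingers, on their centre line; the grasp point (between the pads) lies 19 mm behind it; z points along the fingers, y is the direction in which the jaws open and shut (so a half turn about z gives the same grasp; the last joint's range is limited). The gripper opens to 88 mm and grips with 3 to 60 N. Pads are 20 mm wide; open, the fingers measure 115 mm over their backs; the gripper's body (75 mm by 178 mm) begins 61 mm behind the grasp point.
Start: joints at [-1.285, 0.423, 1.63, -0, 1.089, -0.019], TCP at [187.582, -596.169, 222.675] pointing down, gripper open.
Joint ranges: [-3, 3], [-0.9, 2.11], [0.09, 2.58], [-1.31, 4.45], [0.11, 2.69], [-2.54, 2.54]. Speed limits (rad/s): [2.39, 2.39, 3.01, 3.14, 3.14, 3.14].

INTERFACE

Orientations are given as a rotation vector (axis times angle).
In Python, from workcell import * gives the robot as it stands.
- The arm moves only by the tool play_rows, never from a script. Its argument "plan" is text: rows parted by semicolons, each of 7 numbers parted by spaces: the finger opening in cm, from 0 to 8.78, then the shift along the tool's x, y, z in cm, then the turn, a rotation vector about the tool's x, y, z in degrees. A call has 1 to 20 rows; each row shifts and turns the commanded pose from where the row before left it, along the tool's axes as they then stand; what a row does not reach is not made up. A row lasts 1/8 s, in which the tool goes at most 62.5 mm and 10.7 degrees, less where a joint would pass 70% of its speed; a pose out of reach is approached as far as the arm can. A call is refused whole if a number of a shift passes 6.25 or a number of a turn 10.7, either way. A call with a gripper value outside its range is refused whole. The fingers move at their own pace and stop on an object; the grip force is fixed at half the most. Time passes only in rows, so rows that do not move let the fingers close. It gives the time, the measured TCP pose, the force and the opening at its end, in the units of the state.
- get_obs(): the state, without advancing time (a new reading comes with each control period).
- get_image(name): name is "scene" or "side" or "wrist"; returns a dict with "pixels" (400x640x3 uint8, red, green, blue), "range_z" (400x640 float32, mm along the optical axis (not along the pixel's ray), 0 where there is no reading), "fx", "fy", "cx", "cy" (pixels), "distortion" ([k1, k2, p1, p2, k3] as OpenCV has them; the pictures are not rectified), "eye" and "attitude" of the camera in the world. Camera axes: x right, y down, z forward; pixel columns grow to the right and rows downward; lengths in mm; the calibration is good to about 2 mm. A picture is of the moment at which its call begins.
- close_job(): hands the job in, once; it reports no verdict.
The state is a dict: "t": time; "qpos": joint angles; "qvel": joint speeds; "joint_torque": joint torques, N m; "ee_pos": TCP position; "orientation": TCP orientation; "ft_force": force on the tool from outside, world axes, zero at the start; "moment": the same for the moment, N m; "width": finger opening in mm.
Only numpy, scipy, OpenCV 4.12 (cv2) and the standard library are available. Lean on these libraries where they do the work, as an engineer would, in place of code of your own. Each camera call takes 0.05 s, during which the arm holds its last target. There are 200 camera calls.

## Working session

There is one attempt and no reset: what is moved stays moved. The work goes in short steps, Python scripts to look and compute and a tool call to move; the robot and the scene stay as the last step left them, time stands still between calls to the robot, and variables do not carry over. Pictures are saved under pics/ and viewed, about 12 in all and at most 16, crops included, and the job is handed in when it is done.

Besides the shell and the picture viewer there is one more tool, called after "Call:" by a JSON object that holds its "api" and its "payload". play_rows: Moves the arm, as the interface text tells. Its arguments: {"type":"object","properties":{"plan":{"type":"string"}},"required":["plan"]}

```bash
ls; mkdir -p pics
cat > h.py <<'E'
from workcell import *
import numpy as np, cv2
from scipy.spatial.transform import Rotation as R
def rot(a):
    a=np.array(a,float)
    return a if a.shape==(3,3) else (R.from_rotvec(a).as_matrix() if a.shape==(3,) else R.from_quat(a).as_matrix())
def snap(n,save=None):
    im=get_image(n)
    if save: cv2.imwrite('pics/'+save+'.png',im['pixels'][:,:,::-1])
    np.save('pics/%s.npy'%(save or n),im,allow_pickle=True)
    return im
def load(f): return np.load('pics/%s.npy'%f,allow_pickle=True).item()
def ray(im,u,v):
    K=np.array([[im['fx'],0,im['cx']],[0,im['fy'],im['cy']],[0,0,1.]])
    p=cv2.undistortPoints(np.array([[[u,v]]],float),K,np.array(im['distortion'],float))[0,0]
    return np.array([p[0],p[1],1.])
def pt(im,u,v,z=None):
    "world point: by depth, or on plane z"
    d=ray(im,u,v); A=rot(im['attitude']); e=np.array(im['eye'],float)
    if z is None: return e+A@(d*np.median(im['range_z'][int(v)-1:int(v)+2,int(u)-1:int(u)+2]))
    w=A@d; return e+w*(z-e[2])/w[2]
def proj(im,P):
    K=np.array([[im['fx'],0,im['cx']],[0,im['fy'],im['cy']],[0,0,1.]])
    A=rot(im['attitude']); e=np.array(im['eye'],float)
    q=(np.atleast_2d(P)-e)@A
    return cv2.projectPoints(q,np.zeros(3),np.zeros(3),K,np.array(im['distortion'],float))[0][:,0]
def cloud(im):
    h,w=im['range_z'].shape
    K=np.array([[im['fx'],0,im['cx']],[0,im['fy'],im['cy']],[0,0,1.]])
    g=np.stack(np.meshgrid(np.arange(w),np.arange(h)),-1).reshape(-1,1,2).astype(float)
    p=cv2.undistortPoints(g,K,np.array(im['distortion'],float))[:,0]
    z=im['range_z'].reshape(-1)
    P=np.c_[p,np.ones(len(p))]*z[:,None]
    P=P@rot(im['attitude']).T+np.array(im['eye'],float)
    P[z==0]=np.nan
    return P.reshape(h,w,3)
def crop(im,x0,y0,x1,y1,k,name):
    c=im['pixels'][y0:y1,x0:x1,::-1]
    cv2.imwrite('pics/%s.png'%name,cv2.resize(c,None,fx=k,fy=k,interpolation=cv2.INTER_CUBIC))
E
python3 - <<'E'
from h import *
a=snap('scene','scene0'); b=snap('side','side0')
for i in (a,b): print(i['eye'],i['attitude'],i['fx'],i['distortion'])
print(get_obs())
E
```

```text
pics
[1626.08296881  -56.4486953  1213.23893567] [-1.8380125  -1.68480051  0.69721184] 477.7899909781058 [-0.07075718  0.          0.          0.          0.        ]
[ 374.0320638  1116.34583788  908.8076969 ] [-0.19016711  2.7156373  -1.38521139] 473.2083982967475 [-0.03431761  0.          0.          0.          0.        ]
{'t': 0.1, 'qpos': array([-1.28498297e+00,  4.23768765e-01,  1.63059218e+00,  1.92007993e-05,
        1.08860000e+00, -1.89712129e-02]), 'qvel': array([ 0.00156242, -0.00253219, -0.00191464,  0.00112071,  0.0004337 ,
        0.00047047]), 'joint_torque': array([ 1.89884349e-04, -5.45614815e+01, -2.74324393e+01,  6.44834130e-02,
        1.88144093e-02, -2.26746579e-05]), 'ee_pos': array([ 187.46223913, -595.70607951,  221.98512583]), 'orientation': array([-3.10384342e+00, -4.76683539e-01,  2.59325855e-04]), 'ft_force': array([-0.4972626 ,  0.43691518,  0.25279166]), 'moment': array([ 0.00229034, -0.01179708,  0.01508722]), 'width': 88.09065129702246}
```

View pics/scene0.png

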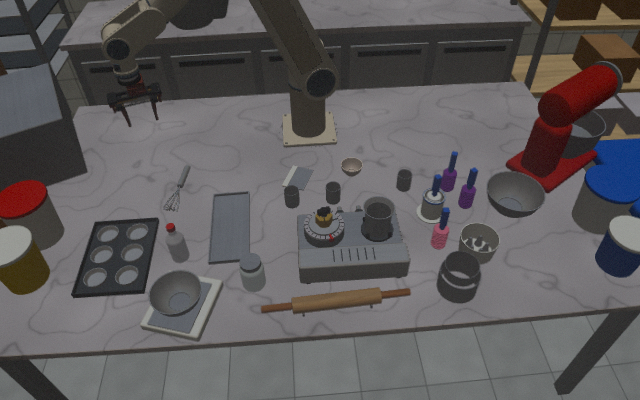

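View pics/side0.png

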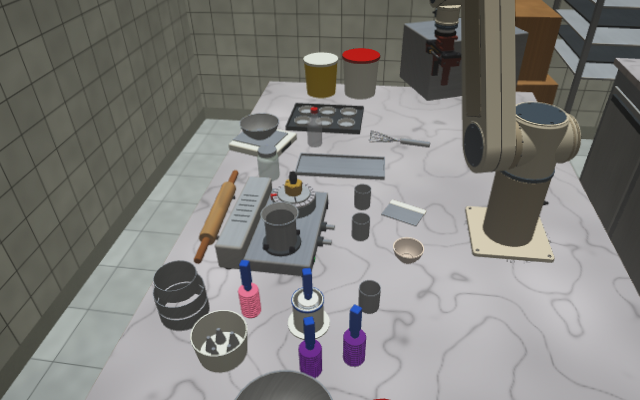

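Scene: the white-headed brush is in the white pot with the blue band at (434,190). The two purple brushes (450,172) and (468,188) and the pink one (441,230) are look-alikes. There are cups at (404,180), (333,192) and (292,197). The tray is at (230,226) and the depositor at (350,240). I'll confirm in a crop.

Run:
```python
from h import *
a=load('scene0'); b=load('side0')
crop(a,275,145,485,285,3.8,'c1')
C=cloud(a)
np.save('pics/C.npy',C)
for n,im,u,v in [('brushtop',a,438,179),('brushtop_s',b,307,272),('cupA',a,404,173),('cupB',a,333,185),('cupC',a,292,190),('knob',a,323,210),('hop',a,378,204),('traytop',a,230,226),('cupAs',b,370,286),('cupBs',b,361,217),('cupCs',b,363,188),('syrup',a,171,228),('jar',a,250,260)]:
    print(n,pt(im,u,v).round())
```

```text
brushtop [530. 391. 166.]
brushtop_s [518. 399. 173.]
cupA [359. 328.  44.]
cupB [400.  64.  46.]
cupC [407. -82.  41.]
knob [632.  11. 166.]
hop [592. 188. 133.]
traytop [ 524. -300.    4.]
cupAs [381. 301.  44.]
cupBs [423.  37.  47.]
cupCs [ 427. -105.   50.]
syrup [ 647. -449.  148.]
jar [ 758. -214.  108.]
```

View pics/c1.png

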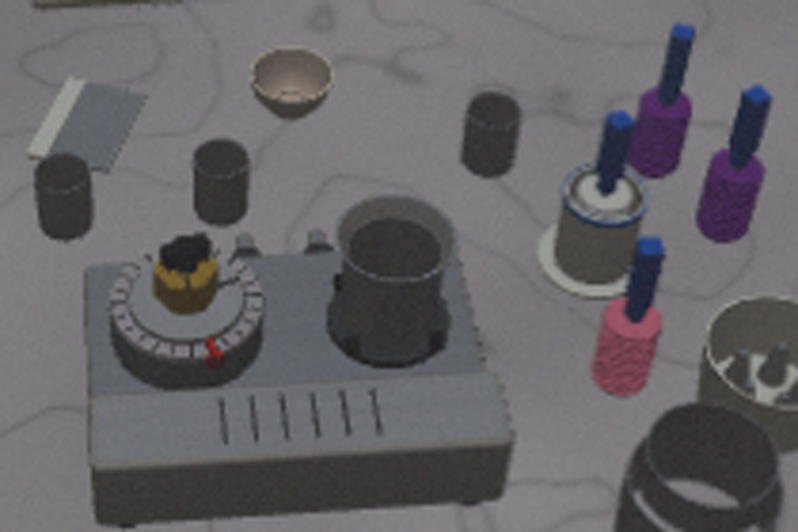

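The crop confirms it: the blue-handled white-headed brush in the pot is at crop (615,150), i.e. scene (437,184). The red tab is at crop (213,352). Next, circle fits from the depth data.

```bash
cat >> h.py <<'E'
from scipy.optimize import least_squares
def pts(ims,c,r,z0,z1):
    P=np.concatenate([cloud(i).reshape(-1,3) for i in ims]); P=P[~np.isnan(P[:,0])]
    m=(np.hypot(P[:,0]-c[0],P[:,1]-c[1])<r)&(P[:,2]>z0)&(P[:,2]<z1)
    return P[m]
def circ(P,r,c):
    s=least_squares(lambda x:np.hypot(P[:,0]-x[0],P[:,1]-x[1])-r,c,loss='soft_l1',f_scale=2)
    return s.x.round(1),len(P),round(float(np.median(abs(s.fun))),1)
E
python3 - <<'E'
from h import *
a=load('scene0'); b=load('side0')
for nm,c,r,z0,z1,rad in [('hop',(575,185),75,155,164,50),('pot',(520,393),50,80,90,36),('potfoot',(520,393),60,3,9,50),('cupA',(370,314),45,10,60,26),('cupB',(412,50),45,10,60,26),('cupC',(418,-94),45,10,60,26),('jar',(740,-214),70,20,80,36),('syr',(640,-449),50,20,80,28),('dial',(600,10),70,100,107,None),('handle',(520,395),30,120,168,None),('htop',(520,395),30,167,175,None),('knob',(600,10),40,140,170,None)]:
  for l,ims in (('a',[a]),('b',[b]),('ab',[a,b])):
    P=pts(ims,c,r,z0,z1)
    if len(P)<5: print(nm,l,len(P)); continue
    print(nm,l,circ(P,rad,c) if rad else (P.mean(0).round(1),len(P),P.min(0).round(),P.max(0).round()))
def plane_rect(c,r,z0,z1):
    for l,ims in (('a',[a]),('b',[b])):
        P=pts(ims,c,r,z0,z1)[:,:2].astype(np.float32)
        print('rect',l,len(P),cv2.minAreaRect(P))
plane_rect((520,-300),200,2,17)
plane_rect((600,100),200,53,58)
E
```

```text
hop a (array([552.3, 195.2]), 74, 13.2)
hop b (array([630.8, 186.5]), 102, 1.8)
hop ab (array([560.5, 183.9]), 176, 18.3)
pot a (array([508.5, 402.2]), 155, 10.4)
pot b (array([521.7, 391.8]), 417, 8.9)
pot ab (array([521. , 393.3]), 572, 11.3)
potfoot a (array([516.6, 400.8]), 77, 5.6)
potfoot b (array([523.3, 386.7]), 197, 5.2)
potfoot ab (array([521.6, 390.9]), 274, 5.5)
cupA a (array([384.2, 323.1]), 218, 1.7)
cupA b (array([382.3, 325.6]), 494, 1.2)
cupA ab (array([383.2, 325.3]), 712, 1.5)
cupB a (array([425.1,  60. ]), 231, 1.5)
cupB b (array([423.4,  62.5]), 345, 1.1)
cupB ab (array([424.4,  62. ]), 576, 1.4)
cupC a (array([430.4, -85.2]), 243, 1.6)
cupC b (array([429.2, -83.4]), 296, 1.4)
cupC ab (array([430. , -83.8]), 539, 1.6)
jar a (array([ 761. , -215.2]), 303, 0.9)
jar b (array([ 759.9, -213.1]), 320, 1.7)
jar ab (array([ 760.6, -214. ]), 623, 1.5)
syr a (array([ 638. , -454.8]), 235, 1.1)
syr b (array([ 635.8, -451.8]), 202, 1.9)
syr ab (array([ 637.2, -453.2]), 437, 1.7)
dial a (array([633. ,   9.1, 102.9]), 314, array([573., -50., 100.]), array([668.,  69., 107.]))

[... 812 characters left out ...]
8.6]), 102, array([614.,  -8., 140.]), array([640.,  35., 170.]))
knob b (array([621.8,  21.7, 157. ]), 108, array([601.,  -2., 140.]), array([640.,  38., 170.]))
knob ab (array([626.2,  17.3, 157.8]), 210, array([601.,  -8., 140.]), array([640.,  38., 170.]))
rect a 2358 ((513.8896484375, -290.8277282714844), (391.9151306152344, 377.69378662109375), 18.516742706298828)
rect b 2248 ((527.42626953125, -293.12860107421875), (358.5751647949219, 390.86578369140625), 40.986454010009766)
rect a 846 ((620.7305297851562, 85.32695007324219), (339.67083740234375, 320.6906433105469), 49.796024322509766)
rect b 1741 ((560.9192504882812, 99.34252166748047), (331.0276794433594, 313.86279296875), 88.09375)
```

```bash
cat >> h.py <<'E'
def tool():
    o=get_obs(); return np.array(o['ee_pos']),rot(o['orientation']),o
def go(target,yaw=None):
    "print shift in current tool axes (cm) and turn about tool z (deg)"
    p,A,o=tool(); d=A.T@(np.array(target,float)-p)/10
    y=np.degrees(np.arctan2(A[1,0],A[0,0]))
    print('pos',p.round(1),'yaw',round(y,1),'tilt',np.degrees(np.arccos(-A[2,2])).round(2),'q6',np.degrees(o['qpos'][5]).round(),'w',round(o['width'],1),'F',np.array(o['ft_force']).round(1),'t',o['t'])
    if yaw is not None:
        dy=(yaw-y+180)%360-180; print('turn about z',round(-dy,1))
        c,s=np.cos(np.radians(yaw)),np.sin(np.radians(yaw))
        A2=np.array([[c,s,0],[s,-c,0],[0,0,-1.]]); print('shift AFTER turn',(A2.T@(np.array(target,float)-p)/10).round(2))
    print('shift now axes',d.round(2))
E
python3 - <<'E'
from h import *
w=snap('wrist','w0'); p,A,o=tool()
print('cam in tool',A.T@(np.array(w['eye'])-p)); print((A.T@rot(w['attitude'])).round(3), w['fx'])
a=load('scene0'); b=load('side0')
for n,im,u,v,z in [('purple1top',a,455,153,170),('purple2top',a,474,169,170),('pinktop',a,446,209,170),('redtab',a,331,237.5,104)]: print(n,pt(im,u,v,z).round(), pt(im,u,v).round())
go((520,394,330),127)
E
```

```text
cam in tool [ 8.28011523e+01  7.35611700e-02 -1.60784907e+02]
[[-0.    -0.954 -0.299]
 [ 1.    -0.     0.   ]
 [-0.    -0.299  0.954]] 284.360717087178
purple1top [412. 480. 170.] [409. 481. 168.]
purple2top [498. 520. 170.] [497. 521. 170.]
pinktop [667. 381. 170.] [667. 381. 169.]
redtab [691.  30. 104.] [688.  30. 101.]
pos [ 187.5 -595.8  222.1] yaw 17.5 tilt 0.07 q6 -1.0 w 88.0 F [-0.1 -0.7  0.2] t 0.15
turn about z -109.5
shift AFTER turn [ 59.04  86.12 -10.79]
shift now axes [ 61.43 -84.45 -10.69]
```

Call:
{"api": "play_rows", "payload": {"plan": "8.78 4 -1.8 -1.5 0 0 0;8.78 4 -1.8 -1.5 0 0 0;8.78 4 -1.8 -1.5 0 0 0;8.78 4 -1.8 -1.5 0 0 0;8.78 4 -1.8 -1.5 0 0 0;8.78 4 -1.8 -1.5 0 0 0;8.78 4 -1.8 -1.5 0 0 0;8.78 4 -1.8 -1.5 0 0 0;8.78 4 -1.8 -1.5 0 0 0;8.78 4 -1.8 -1.5 0 0 0;8.78 0 0 0 0 0 0;8.78 0 0 0 0 0 0"}}

```text
t: 1.65
ee_pos: [514.5, -304.4, 372.0]
orientation: [-3.105, -0.478, 0.002]
ft_force: [-0.3, -0.1, -0.2]
width: 87.4
```

Run:
```python
from h import *
w=snap('wrist','w1')
go((520,394,330),127)
```

```text
pos [ 514.2 -304.8  371.9] yaw 17.4 tilt 0.09 q6 41.0 w 87.6 F [ 0.3 -0.4 -0.4] t 1.7
turn about z -109.6
shift AFTER turn [55.46 42.52  4.19]
shift now axes [ 21.5  -66.49   4.22]
```

View pics/w1.png

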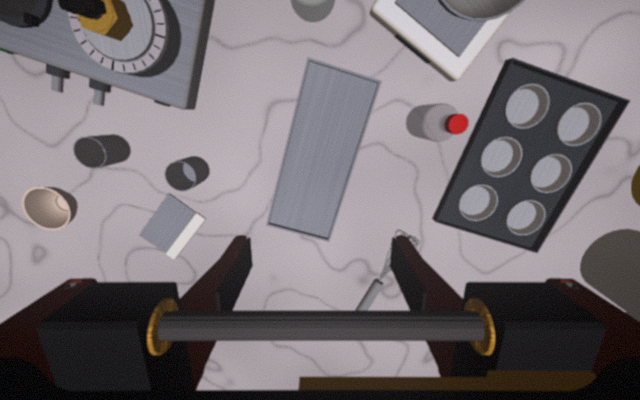

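Tray corners in this picture are (309,60), (379,80), (328,240) and (268,223). Part of the dial shows at (118,25).

Call:
{"api": "play_rows", "payload": {"plan": "8.78 1.65 -5.1 0 0 0 0;8.78 1.65 -5.1 0 0 0 0;8.78 1.65 -5.1 0 0 0 0;8.78 1.65 -5.1 0 0 0 0;8.78 1.65 -5.1 0 0 0 0;8.78 1.65 -5.1 0 0 0 0;8.78 1.65 -5.1 0 0 0 0;8.78 1.65 -5.1 0 0 0 0;8.78 1.65 -5.1 0 0 0 0;8.78 1.65 -5.1 0 0 0 0;8.78 1.65 -5.1 0 0 0 0;8.78 1.65 -5.1 0 0 0 0;8.78 1.65 -5.1 0 0 0 0"}}

```text
t: 3.32
ee_pos: [521.1, 392.5, 372.0]
orientation: [3.105, 0.474, -0.001]
ft_force: [0.8, -0.7, 0.0]
width: 88.0
```

Call:
{"api": "play_rows", "payload": {"plan": "8.78 0 0 0.4 0 0 -10;8.78 0 0 0.4 0 0 -10;8.78 0 0 0.4 0 0 -10;8.78 0 0 0.4 0 0 -10;8.78 0 0 0.4 0 0 -10;8.78 0 0 0.4 0 0 -10;8.78 0 0 0.4 0 0 -10;8.78 0 0 0.4 0 0 -10;8.78 0 0 0.4 0 0 -10;8.78 0 0 0.4 0 0 -10;8.78 0 0 0 0 0 -10;8.78 0 0 0 0 0 0;8.78 0 0 0 0 0 0"}}

```text
t: 4.95
ee_pos: [521.1, 391.6, 332.4]
orientation: [-1.397, -2.814, 0.001]
ft_force: [-0.3, 0.6, 0.1]
width: 87.7
```

Run:
```python
from h import *
w=load('w1')
q=[pt(w,u,v,14) for u,v in [(309,60),(379,80),(328,240),(268,223)]]
for x in q: print(x.round(1))
print(np.mean(q,0), [np.linalg.norm(q[i]-q[i-1]).round() for i in range(4)], np.degrees(np.arctan2(*(q[0]-q[3])[1::-1])))
w=snap('wrist','w2'); go((520,394,330),127)
crop(w,160,50,480,290,2.5,'w2c')
```

```text
[ 668.6 -235.6   14. ]
[ 674.9 -356.5   14. ]
[ 369.6 -365.2   14. ]
[ 368.9 -242.2   14. ]
[ 520.50928219 -299.88087961   14.        ] [np.float64(300.0), np.float64(121.0), np.float64(305.0), np.float64(123.0)] 1.2688794139595547
pos [521.  391.8 332.5] yaw 127.3 tilt 0.02 q6 -1.0 w 87.9 F [-0.2  0.9 -0.4] t 5.0
turn about z 0.3
shift AFTER turn [0.24 0.05 0.25]
shift now axes [0.24 0.05 0.25]
```

View pics/w2c.png

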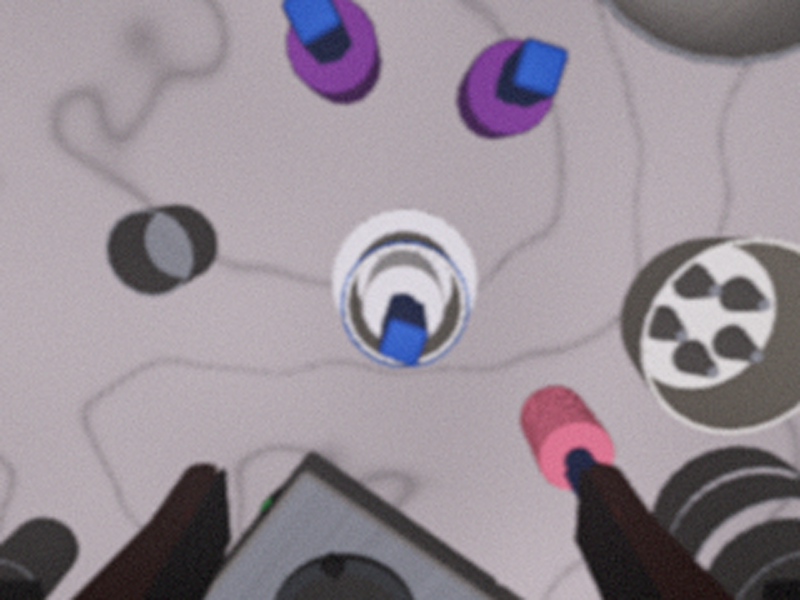

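Handle top face: crop corners about (390,318), (427,326), (418,366), (380,357). Pot rim is centred at crop (405,302), cup A is at (162,250).

Run:
```python
from h import *
w=load('w2'); f=lambda x,y,z:pt(w,160+x/2.5,50+y/2.5,z)
q=[f(*c,174) for c in [(390,318),(427,326),(418,366),(380,357)]]
print(np.mean(q,0).round(1),[np.linalg.norm(q[i]-q[i-1]).round(1) for i in range(4)])
for i in range(4): d=q[i]-q[i-1]; print(np.degrees(np.arctan2(d[1],d[0])).round(1),end=' ')
print('\npot rim',f(405,302,85).round(1), 'width',np.linalg.norm(f(341,300,85)-f(469,300,85)).round(1),'foot',f(405,282,4).round(1))
# depth blue mask
hsv=cv2.cvtColor(w['pixels'],cv2.COLOR_RGB2HSV); C=cloud(w)
m=(C[...,2]>168)&(C[...,2]<178)&(abs(C[...,0]-520)<30)&(abs(C[...,1]-394)<30)
P=C[m]; print(len(P),P.mean(0).round(1),cv2.minAreaRect(P[:,:2].astype(np.float32)))
```

```text
[520.5 394.1 174. ] [np.float64(19.1), np.float64(17.4), np.float64(19.5), np.float64(18.2)]
112.8 24.8 -64.6 -156.6 
pot rim [520.3 395.9  85. ] width 74.3 foot [521.5 394.8   4. ]
277 [519.4 393.8 172.3] ((519.8868408203125, 393.4161376953125), (19.868799209594727, 19.902103424072266), 16.827274322509766)
```

Call:
{"api": "play_rows", "payload": {"plan": "8.78 0 0 0 0 0 7;8.78 0 0 0 0 0 7;8.78 0.2 0.0 4 0 0 0;8.78 0 0 4 0 0 0;8.78 0 0 0 0 0 0;8.78 0 0 0 0 0 0"}}

```text
t: 5.75
ee_pos: [520.7, 394.7, 254.2]
orientation: [1.724, 2.625, 0.003]
ft_force: [-0.1, 0.0, 0.7]
width: 88.0
```

Run:
```python
from h import *
w=snap('wrist','w3'); go((520.2,394,135),113)
C=cloud(w)
m=(C[...,2]>168)&(C[...,2]<178)&(abs(C[...,0]-520)<30)&(abs(C[...,1]-394)<30)
P=C[m]; print(len(P),P.mean(0).round(1),cv2.minAreaRect(P[:,:2].astype(np.float32)))
```

```text
pos [521.  394.9 254.7] yaw 113.4 tilt 0.17 q6 13.0 w 87.8 F [ 1.  -0.   0.4] t 5.8
turn about z 0.4
shift AFTER turn [-0.05 -0.1  11.97]
shift now axes [-0.06 -0.14 11.97]
454 [519.4 394.4 172.3] ((519.8506469726562, 393.53387451171875), (19.98501205444336, 19.812938690185547), 16.641769409179688)
```

Call:
{"api": "play_rows", "payload": {"plan": "8.78 0 -0.1 4 0 0 6;8.78 0 0 4 0 0 0;8.78 0 0 3 0 0 0;8.78 0 0 1 0 0 0;8.78 0 0 0 0 0 0;1 0 0 0 0 0 0;1 0 0 0 0 0 0;1 0 0 0 0 0 0;1 0 0 0 0 0 0;1 0 0 0 0 0 0;1 0 0 0 0 0 0"}}

```text
t: 7.18
ee_pos: [519.0, 393.8, 132.6]
orientation: [-1.858, -2.533, 0.0]
ft_force: [-0.6, 0.4, -0.1]
width: 31.6
```

Run:
```python
from h import *
go((520.2,394,310))
P=pts([load('side0')],(585,185),70,155,164); print(P.mean(0),P.min(0),P.max(0))
```

```text
pos [519.  393.8 132.6] yaw 107.5 tilt 0.01 q6 19.0 w 31.6 F [-0.6  0.4 -0.1] t 7.175
shift now axes [ -0.02   0.12 -17.74]
[605.07392423 178.70647605 158.95826982] [578.00758533 134.34914332 155.36322886] [638.90870687 234.89490117 163.50328641]
```

Call:
{"api": "play_rows", "payload": {"plan": "1 0 0 0 0 0 0;1 0 0 0 0 0 0;1 0 0 0 0 0 0;1 0 0 -3 0 0 0;1 0 0 -4 0 0 0;1 0 0 -4 0 0 0;1 0 0 -4 0 0 0;1 0 0 -4 0 0 0;1 0 0 0 0 0 0;1 0 0 0 0 0 0"}}

```text
t: 8.43
ee_pos: [518.5, 393.4, 321.4]
orientation: [-1.858, -2.533, 0.003]
ft_force: [0.0, -0.2, -1.0]
width: 19.6
```

Run:
```python
from h import *
a=load('scene0'); f=lambda x,y,z:pt(a,275+x/3.8,145+y/3.8,z).round(1)
print('mouth',f(397,247,160),'L',f(338,245,160),'R',f(456,247,160),'top',f(397,197,160),'bot',f(397,296,160))
b=load('side0'); print('side mouth',pt(b,280.5,216,160).round(1),pt(b,261,215,160).round(1),pt(b,300,217,160).round(1))
print('ring centre',f(187,300,104),f(109,305,104),f(265,300,104))
w=snap('wrist','w4'); go((575,185,345))
```

```text
mouth [643.1 182.1 160. ] L [636.5 135.4 160. ] R [647.5 229.  160. ] top [587.1 191.3 160. ] bot [695.2 173.5 160. ]
side mouth [619.7 199.7 160. ] [670.2 201.9 160. ] [569.7 197.5 160. ]
ring centre [634.   13.7 104. ] [633.6 -50.4 104. ] [640.   77.3 104. ]
pos [518.3 393.3 320.8] yaw 107.5 tilt 0.17 q6 19.0 w 19.4 F [ 0.1  0.4 -1.6] t 8.475
shift now axes [-21.57  -0.85  -2.4 ]
```

View pics/w4.png

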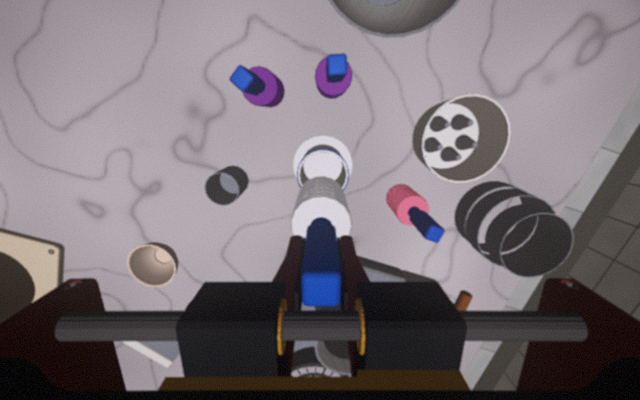

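Brush held squarely, with tip at about (322,165–225). Now I move beside the hopper with the camera facing it.

Call:
{"api": "play_rows", "payload": {"plan": "1 -4.1 -1.25 -0.6 0 0 0;1 -4.1 -1.25 -0.6 0 0 0;1 -4.1 -1.25 -0.6 0 0 0;1 -4.1 -1.25 -0.6 0 0 0;1 -4.1 -1.25 -0.6 0 0 0;1 0 0 0 0 0 10;1 0 0 0 0 0 10;1 0 0 0 0 0 10;1 0 0 0 0 0 10;1 0 0 0 0 0 10;1 0 0 0 0 0 10;1 0 0 0 0 0 10;1 0 0 0 0 0 10;1 0 0 0 0 0 10;1 0 0 0 0 0 0;1 0 0 0 0 0 0"}}

```text
t: 10.48
ee_pos: [520.6, 179.4, 351.7]
orientation: [3.104, 0.482, -0.003]
ft_force: [0.1, -0.2, -1.4]
width: 20.3
```

Run:
```python
from h import *
w=snap('wrist','w5'); go((635,186,345))
C=cloud(w); m=(C[...,2]>156)&(C[...,2]<163)&(np.hypot(C[...,0]-635,C[...,1]-186)<75)
P=C[m]; print(len(P),P.mean(0),P.min(0),P.max(0)); print(circ(P,48,(635,186)))
```

```text
pos [520.7 179.4 352. ] yaw 17.6 tilt 0.07 q6 90.0 w 19.7 F [-0.5 -0.1 -0.3] t 10.525
shift now axes [11.09  2.84  0.68]
1158 [630.31758502 183.95732067 158.24234477] [577.55696354 134.27865764 156.02431074] [675.53798443 232.69940528 161.09012955]
(array([626.2, 183.7]), 1158, 1.3)
```

View pics/w5.png

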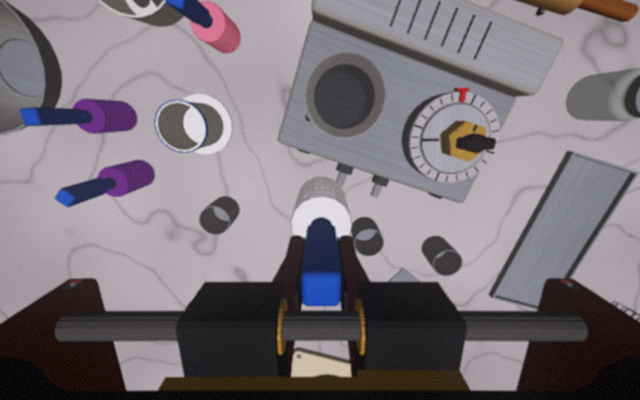

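Hopper mouth (345,95); dial centre about (452,137), black line end about (421,139), red tab (462,94).

Run:
```python
from h import *
w=load('w5'); C=cloud(w)
m=(C[...,2]>100)&(C[...,2]<108)&(np.hypot(C[...,0]-620,C[...,1]-15)<80)
P=C[m].astype(np.float32); print(len(P),cv2.minEnclosingCircle(P[:,:2]),P[:,2].mean())
print('tab',pt(w,462,94,104).round(1),'line',pt(w,421,139,104).round(1),'in',pt(w,440,139,104).round(1))
crop(w,395,75,515,195,5,'w5c')
go((626.4,183.7,351))
```

```text
Traceback (most recent call last):
cv2.error: OpenCV(4.12.0) /io/opencv/modules/imgproc/src/shapedescr.cpp:201: error: (-215:Assertion failed) count >= 0 && (depth == CV_32F || depth == CV_32S) in function 'minEnclosingCircle'
```

Run:
```python
from h import *
w=load('w5'); C=cloud(w)
m=(C[...,2]>100)&(C[...,2]<108)&(np.hypot(C[...,0]-620,C[...,1]-15)<80)
P=C[m].astype(np.float32); print(len(P),cv2.minEnclosingCircle(np.ascontiguousarray(P[:,None,:2])),P[:,2].mean())
print('tab',pt(w,462,94,104).round(1),'line',pt(w,421,139,104).round(1),'in',pt(w,440,139,104).round(1))
crop(w,395,75,515,195,5,'w5c')
go((626.4,183.7,351))
```

```text
2370 ((626.8633422851562, 17.06996726989746), 64.88504791259766) 102.78764
tab [681.1  31.7 104. ] line [610.3  60.1 104. ] in [618.3  34.7 104. ]
pos [520.7 179.4 352. ] yaw 17.6 tilt 0.07 q6 90.0 w 19.7 F [-0.5 -0.1 -0.3] t 10.525
shift now axes [10.2   2.79  0.08]
```

View pics/w5c.png

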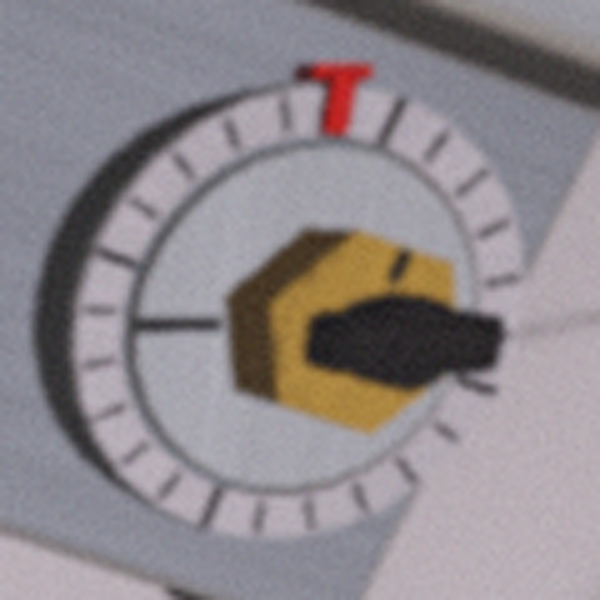

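Call:
{"api": "play_rows", "payload": {"plan": "1 3.5 0.9 0 0 0 0;1 3.4 0.9 0 0 0 0;1 3.4 1 0 0 0 0;1 0 0 0 0 0 0;1 0 0 0 0 0 0"}}

```text
t: 11.15
ee_pos: [627.0, 183.6, 352.1]
orientation: [3.105, 0.478, -0.002]
ft_force: [-0.0, 0.1, -1.1]
width: 19.9
```

Call:
{"api": "play_rows", "payload": {"plan": "1 0 0 3.5 0 0 0;1 0 0 3.5 0 0 0;1 0 0 3 0 0 0;1 0 0 2.5 0 0 0;1 0 0 2 0 0 0;1 0 0 1 0 0 0;1 0 0 0 0 0 0;1 0 0 0 0 0 0;1 0 0 0 0 0 0"}}

```text
t: 12.28
ee_pos: [628.2, 183.8, 198.7]
orientation: [-3.105, -0.477, -0.002]
ft_force: [1.0, -0.1, -1.7]
width: 19.7
```

Call:
{"api": "play_rows", "payload": {"plan": "1 0 0 0.5 0 0 0;1 0 0 0 0 0 0;1 0 0 -2.5 0 0 0;1 0 0 -3 0 0 0;1 0 0 -2 0 0 0;1 0 0 0 0 0 0;1 0 0 0 0 0 0;1 0 0 2.5 0 0 0;1 0 0 3 0 0 0;1 0 0 2 0 0 0;1 0 0 0 0 0 0;1 0 0 0 0 0 0;1 0 0 0 0 0 0"}}

```text
t: 13.9
ee_pos: [628.1, 183.9, 193.6]
orientation: [-3.105, -0.477, -0.002]
ft_force: [-0.1, -1.6, -1.1]
width: 19.8
```

Run:
```python
from h import *
go((520.5,395,352))
```

```text
pos [628.1 183.9 193.6] yaw 17.5 tilt 0.08 q6 88.0 w 19.8 F [-0.1 -1.6 -1.1] t 13.9
shift now axes [ -3.91 -23.37 -15.85]
```

Call:
{"api": "play_rows", "payload": {"plan": "1 0 0 -3.5 0 0 0;1 0 0 -4 0 0 0;1 0 0 -4 0 0 0;1 0 0 -4 0 0 0;1 -0.9 -4.7 0 0 0 0;1 -0.8 -4.7 0 0 0 0;1 -0.8 -4.7 0 0 0 0;1 -0.7 -4.6 0 0 0 0;1 -0.7 -4.6 0 0 0 0;1 0 0 0 0 0 0;1 0 0 0 0 0 0"}}

```text
t: 15.28
ee_pos: [520.6, 394.0, 348.1]
orientation: [3.105, 0.478, 0.001]
ft_force: [0.2, 0.2, -0.9]
width: 20.0
```

Run:
```python
from h import *
go((520.5,394.7,133))
```

```text
pos [520.6 394.  348.1] yaw 17.5 tilt 0.04 q6 109.0 w 20.0 F [ 0.2  0.2 -0.9] t 15.275
shift now axes [-0.   -0.08 21.51]
```

Lower until about 1–2 mm above the pot floor, then release.

Call:
{"api": "play_rows", "payload": {"plan": "1 0 0 4 0 0 0;1 0 0 4 0 0 0;1 0 0 4 0 0 0;1 0 0 4 0 0 0;1 0 0 3 0 0 0;1 0 0 1.6 0 0 0;1 0 0 0.6 0 0 0;1 0 0 0 0 0 0;1 0 0 0 0 0 0"}}

```text
t: 16.4
ee_pos: [521.2, 394.7, 137.0]
orientation: [-3.104, -0.477, -0.003]
ft_force: [-0.7, -0.5, -0.7]
width: 19.8
```

Call:
{"api": "play_rows", "payload": {"plan": "1 0 0 0.4 0 0 0;1 0 0 0 0 0 0;2.6 0 0 0 0 0 0;3.5 0 0 0 0 0 0;6 0 0 0 0 0 0;6 0 0 0 0 0 0;6 0 0 0 0 0 0;6 0 0 0 0 0 0;8.78 0 0 0 0 0 0;8.78 0 0 -3.5 0 0 0;8.78 0 0 -4 0 0 0;8.78 0 0 -4 0 0 0;8.78 0 0 -4 0 0 0;8.78 0 0 0 0 0 0;8.78 0 0 0 0 0 0"}}

```text
t: 18.27
ee_pos: [520.1, 394.0, 286.0]
orientation: [3.105, 0.477, -0.001]
ft_force: [-0.6, 0.4, 0.4]
width: 87.8
```

Run:
```python
from h import *
w=snap('wrist','w6'); C=cloud(w); go((520,100,330))
m=(C[...,2]>165)&(C[...,2]<180)&(abs(C[...,0]-520)<40)&(abs(C[...,1]-394)<40)
P=C[m]; print(len(P),P.mean(0).round(1),cv2.minAreaRect(np.ascontiguousarray(P[:,:2]).astype(np.float32)))
w=load('w5')
ax=np.array([626.5,14.5])
for n,p in (('tab',pt(w,463,102,104)),('tabtip',pt(w,468.5,90,110)),('line',pt(w,421.6,140,104)),('linein',pt(w,439,140,104))): d=p[:2]-ax; print(n,p.round(1),np.hypot(*d).round(1),np.degrees(np.arctan2(d[1],d[0])).round(1))
```

```text
pos [519.8 393.8 285.3] yaw 17.5 tilt 0.13 q6 109.0 w 87.9 F [-0.9  0.4  0.4] t 18.325
shift now axes [-8.81 28.03 -4.43]
371 [522.6 395.2 172.2] ((521.8650512695312, 394.9060974121094), (19.07424545288086, 19.271873474121094), 14.837757110595703)
tab [672.3  25.9 104. ] 47.2 14.0
tabtip [686.9  28.3 110. ] 62.0 12.9
line [609.3  58.7 104. ] 47.4 111.3
linein [616.7  35.4 104. ] 23.1 115.2
```

Brush is back in the pot at (522,395), upright with its top at 172. Now a close look at the portion stop.

Call:
{"api": "play_rows", "payload": {"plan": "8.78 -0.2 4.9 -0.3 0 0 0;8.78 -0.2 4.9 -0.3 0 0 0;8.78 -0.2 4.9 -0.3 0 0 0;8.78 -0.2 4.9 -0.3 0 0 0;8.78 -0.2 4.9 -0.3 0 0 0;8.78 -0.2 4.9 -0.3 0 0 0;8.78 -0.2 4.9 -0.3 0 0 0;8.78 -0.2 4.9 0 0 0 0;8.78 0 0 0 0 0 0;8.78 0 0 0 0 0 0"}}

```text
t: 19.58
ee_pos: [622.2, 15.8, 306.3]
orientation: [-3.105, -0.476, 0.004]
ft_force: [0.0, -0.2, -0.6]
width: 87.8
```

Run:
```python
from h import *
w=snap('wrist','w7'); go((626.5,14.5,310))
u,v=proj(w,[626.5,14.5,120])[0]; print(u,v)
x0,y0=int(u)-70,int(v)-60
crop(w,x0,y0,x0+140,y0+120,5,'w7c'); print(x0,y0)
C=cloud(w)
for nm,zl,zh in (('tab>106',106,125),('nut',136,142),('knob',163,170)):
    m=(C[...,2]>zl)&(C[...,2]<zh)&(np.hypot(C[...,0]-626,C[...,1]-15)<(75 if 'tab' in nm else 40))
    P=C[m]; print(nm,len(P),P.mean(0).round(1),P.min(0).round(1),P.max(0).round(1),cv2.minAreaRect(np.ascontiguousarray(P[:,:2]).astype(np.float32)))
```

```text
pos [622.2  16.4 306.6] yaw 17.5 tilt 0.11 q6 73.0 w 87.7 F [-0.3  0.3  0.1] t 19.625
shift now axes [ 0.35  0.31 -0.34]
322.79581513305806 180.45501588834742
252 120
tab>106 79 [642.8  21.9 116.5] [625.3   1.3 106.3] [647.7  40.  125. ] ((641.8886108398438, 23.786012649536133), (12.599087715148926, 44.66835021972656), 29.902040481567383)
nut 635 [630.   15.5 137.9] [601.4 -12.8 136. ] [647.8  39.8 140. ] ((625.002197265625, 13.996124267578125), (51.26823425292969, 45.89766311645508), 29.92036247253418)
knob 479 [625.2  14.1 165.3] [613.7  -6.2 163. ] [636.2  33.9 168.2] ((624.9410400390625, 13.907931327819824), (21.27985191345215, 40.3827018737793), 8.849326133728027)
```

View pics/w7c.png

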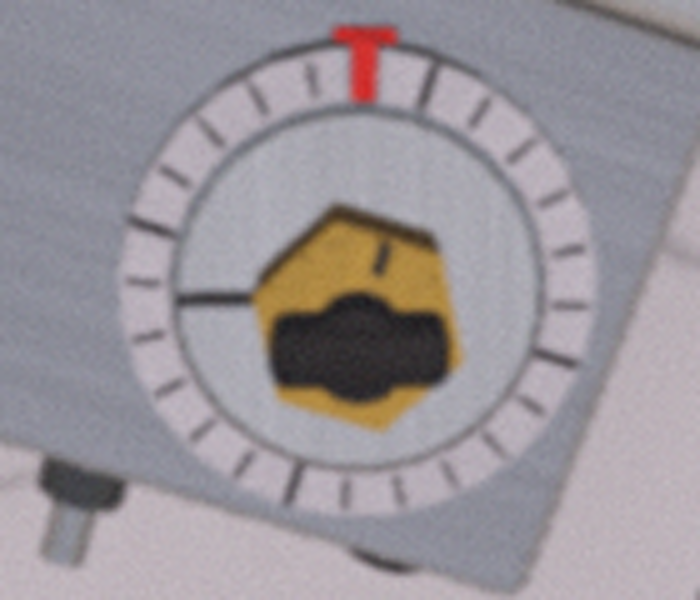

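The stop from above: nut flats face 0/60/120° in the world, axis at (625,14). The tab is level with the dial and the black line is at crop (178–250,299).

Call:
{"api": "play_rows", "payload": {"plan": "7 0 0 3 0 0 -6;7 0 0 3 0 0 -6.5;7 0.1 0.35 3 0 0 0;7 0 0 0 0 0 0;7 0 0 0 0 0 0"}}

```text
t: 20.25
ee_pos: [625.9, 13.9, 218.6]
orientation: [3.034, 0.814, 0.001]
ft_force: [0.5, -0.2, -0.3]
width: 69.8
```

Run:
```python
from h import *
w=load('w7'); ax=np.array([625,14])
for n,x,y in (('line',178,300),('linein',250,297),('tab',365,102),('tabmid',365,70)):
    p=pt(w,252+x/5,120+y/5,104); d=p[:2]-ax; print(n,p.round(1),np.hypot(*d).round(1),np.degrees(np.arctan2(d[1],d[0])).round(1))
e=[pt(w,252+x/5,120+y/5,104)[:2] for x,y in ((360,108),(543,290),(178,300),(360,467))]; print('disc',[x.round(1) for x in e])
w=snap('wrist','w8'); go((625,14,111),30)
C=cloud(w)
for nm,zl,zh in (('nut',136,142),('knob',163,170)):
    m=(C[...,2]>zl)&(C[...,2]<zh)&(np.hypot(C[...,0]-626,C[...,1]-15)<40)
    P=C[m]; print(nm,len(P),cv2.minAreaRect(np.ascontiguousarray(P[:,:2]).astype(np.float32)))
```

```text
line [609.9  57.3 104. ] 45.9 109.3
linein [616.3  39.6 104. ] 27.0 108.9
tab [672.7  26.1 104. ] 49.2 14.3
tabmid [680.1  28.5 104. ] 57.0 14.7
disc [array([670.9,  26.9]), array([640.9, -32.6]), array([609.9,  57.3]), array([580.1,  -2. ])]
pos [626.2  13.7 219.1] yaw 30.0 tilt 0.11 q6 60.0 w 70.0 F [ 0.1 -0.6  0.7] t 20.3
turn about z 0.0
shift AFTER turn [-0.09 -0.08 10.81]
shift now axes [-0.11 -0.09 10.81]
nut 1014 ((624.4510498046875, 13.376052856445312), (52.60420227050781, 45.70071792602539), 28.843318939208984)
knob 865 ((624.7206420898438, 13.816389083862305), (21.21322250366211, 39.6346321105957), 16.318662643432617)
```

Call:
{"api": "play_rows", "payload": {"plan": "7 -0.1 -0.1 4 0 0 0.5;7 0 0 3.5 0 0 0;7 0 0 2.5 0 0 0;7 0 0 0.7 0 0 0;7 0 0 0 0 0 0;4 0 0 0 0 0 0;4 0 0 0 0 0 0;4 0 0 0 0 0 0;4 0 0 0 0 0 0;4 0 0 0 0 0 0;4 0 0 0 0 0 0;4 0 0 0 0 0 0"}}

```text
t: 21.8
ee_pos: [624.5, 13.5, 111.4]
orientation: [3.038, 0.799, 0.001]
ft_force: [-2.1, 0.9, 6.0]
width: 46.1
```

Call:
{"api": "play_rows", "payload": {"plan": "4 0 0 0 0 0 -4;4 0 0 -0.01 0 0 -5;4 0 0 -0.01 0 0 -5;4 0 0 -0.01 0 0 -5;4 0 0 -0.01 0 0 -5;4 0 0 -0.01 0 0 -5;4 0 0 -0.01 0 0 -5;4 0 0 -0.01 0 0 -5;4 0 0 -0.01 0 0 -5;4 0 0 -0.01 0 0 -5;4 0 0 0 0 0 0;4 0 0 0 0 0 0"}}

```text
t: 23.3
ee_pos: [624.4, 13.7, 112.1]
orientation: [2.435, 1.985, 0.001]
ft_force: [-2.3, 2.6, 5.9]
width: 45.7
```

Run:
```python
from h import *
go((625,14,200)); print(get_obs()['moment'])
```

```text
pos [624.4  13.7 112.1] yaw 78.4 tilt 0.04 q6 12.0 w 45.7 F [-2.3  2.6  5.9] t 23.3
shift now axes [ 0.05  0.06 -8.79]
[0.36395601 0.15734545 0.04479164]
```

Call:
{"api": "play_rows", "payload": {"plan": "7 0 0 0 0 0 0;7 0 0 0 0 0 0;7 0 0 0 0 0 0;7 0 0 -2.5 0 0 0;7 0 0 -4 0 0 0;7 0 0 -4 0 0 -10;7 0 0 -2 0 0 -10;7 0 0 0 0 0 -10;7 0 0 0 0 0 0;7 0 0 0 0 0 0"}}

```text
t: 24.55
ee_pos: [623.8, 13.3, 236.1]
orientation: [-1.84, -2.545, 0.001]
ft_force: [0.8, -0.4, 0.4]
width: 69.9
```

Run:
```python
from h import *
w=snap('wrist','w9'); go((625,13.7,145))
u,v=proj(w,[625,14,120])[0]
x0,y0=int(u)-80,int(v)-60
crop(w,x0,y0,x0+160,y0+120,5,'w9c'); print(x0,y0)
C=cloud(w)
for nm,zl,zh in (('nut',136,142.5),('knob',160,170)):
    m=(C[...,2]>zl)&(C[...,2]<zh)&(np.hypot(C[...,0]-626,C[...,1]-15)<40)
    P=C[m]; print(nm,len(P),P[:,2].mean(),cv2.minAreaRect(np.ascontiguousarray(P[:,:2]).astype(np.float32)))
    print(np.degrees(np.arctan2(*np.linalg.svd(P[:,:2]-P[:,:2].mean(0),full_matrices=False)[2][0][::-1])))
```

```text
pos [623.8  13.3 236. ] yaw 108.3 tilt 0.06 q6 -18.0 w 70.3 F [0.6 1.  1. ] t 24.6
shift now axes [-0.01  0.13  9.1 ]
241 139
nut 1142 138.70162452897807 ((624.2124633789062, 13.479385375976562), (51.762184143066406, 46.2961540222168), 19.194622039794922)
18.00425518015206
knob 824 165.0340133424954 ((624.2117919921875, 13.856233596801758), (22.005935668945312, 39.57957077026367), 3.6890947818756104)
-71.71315099947812
```

View pics/w9c.png

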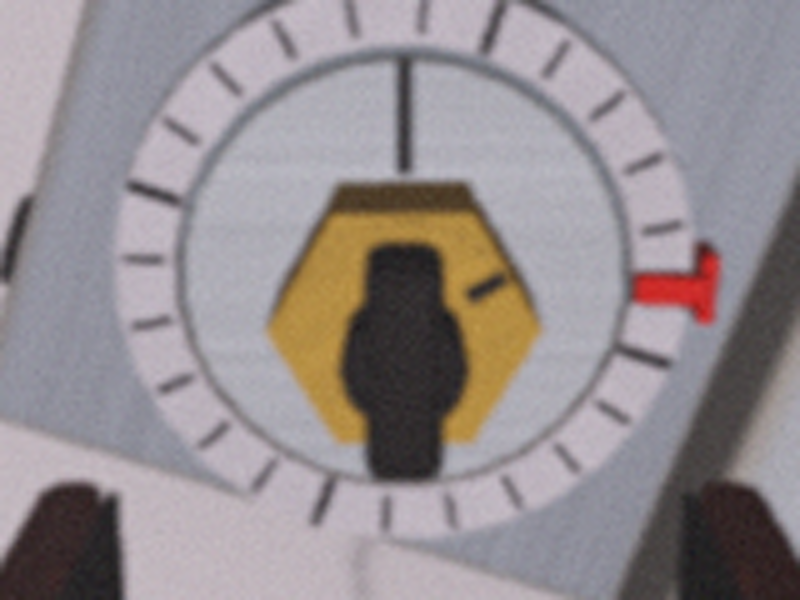

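Nut turned 49° (flats at 48/108/168°). The line is at 108.3°, aligned with the knob bar, and the tab is about 94.6° clockwise from it.

Call:
{"api": "play_rows", "payload": {"plan": "6 0 0.1 4 0 0 0;6 0 0 3.5 0 0 0;6 0 0 1.4 0 0 0;6 0 0 0 0 0 0;1 0 0 0 0 0 0;1 0 0 0 0 0 0;1 0 0 0 0 0 0;1 0 0 0 0 0 0;1 0 0 0 0 0 0;1 0 0 0 0 0 0;1 0 0 0 0 0 0"}}

```text
t: 25.98
ee_pos: [624.4, 13.5, 147.8]
orientation: [-1.836, -2.548, 0.002]
ft_force: [-5.1, -2.0, 5.7]
width: 13.7
```

Call:
{"api": "play_rows", "payload": {"plan": "1 0 0 0 0 0 5;1 0 0 0 0 0 9;1 0 0 0 0 0 9;1 0 0 0 0 0 9;1 0 0 0 0 0 9;1 0 0 0 0 0 9;1 0 0 0 0 0 9;1 0 0 0 0 0 9;1 0 0 0 0 0 9;1 0 0 0 0 0 9;1 0 0 0 0 0 5.5;1 0 0 0 0 0 3;1 0 0 0 0 0 0;1 0 0 0 0 0 0"}}

```text
t: 27.72
ee_pos: [624.3, 13.5, 147.7]
orientation: [3.118, 0.382, -0.002]
ft_force: [-5.6, -3.0, 6.5]
width: 13.9
```

Run:
```python
from h import *
go((625,13.7,145),14)
```

```text
pos [624.3  13.5 147.7] yaw 14.0 tilt 0.09 q6 76.0 w 13.9 F [-5.6 -3.   6.5] t 27.725
turn about z -0.0
shift AFTER turn [ 0.07 -0.    0.27]
shift now axes [ 0.07 -0.    0.27]
```

Call:
{"api": "play_rows", "payload": {"plan": "3 0 0 0 0 0 0;6 0 0 0 0 0 0;6 0 0 0 0 0 0;6 0 0 -3 0 0 0;6 0 0 -4 0 0 0;7 0 0 -2 0 0 0;7 0 0 0 0 0 0;7 0 0 0 0 0 0"}}

```text
t: 28.72
ee_pos: [624.5, 13.7, 236.5]
orientation: [-3.118, -0.382, 0.002]
ft_force: [0.2, 0.1, -0.2]
width: 70.0
```

Run:
```python
from h import *
w=snap('wrist','w10'); go((625,13.7,112),78)
u,v=proj(w,[625,14,120])[0]
x0,y0=int(u)-80,int(v)-60
crop(w,x0,y0,x0+160,y0+120,5,'w10c'); print(x0,y0)
C=cloud(w)
for nm,zl,zh in (('nut',136,142.5),('knob',160,170)):
    m=(C[...,2]>zl)&(C[...,2]<zh)&(np.hypot(C[...,0]-626,C[...,1]-15)<40)
    P=C[m]; print(nm,len(P),P[:,2].mean(),cv2.minAreaRect(np.ascontiguousarray(P[:,:2]).astype(np.float32)))
```

```text
pos [624.3  13.7 236.1] yaw 14.0 tilt 0.12 q6 76.0 w 70.1 F [-0.  -0.7 -0.9] t 28.775
turn about z -64.0
shift AFTER turn [1.000e-02 7.000e-02 1.241e+01]
shift now axes [ 0.09  0.02 12.41]
240 138
nut 1111 138.68792809162122 ((626.4169311523438, 14.376298904418945), (48.71644973754883, 46.04121017456055), 18.560523986816406)
knob 819 165.01249367953093 ((625.0773315429688, 13.985326766967773), (39.178016662597656, 21.893169403076172), 12.790513038635254)
```

View pics/w10c.png

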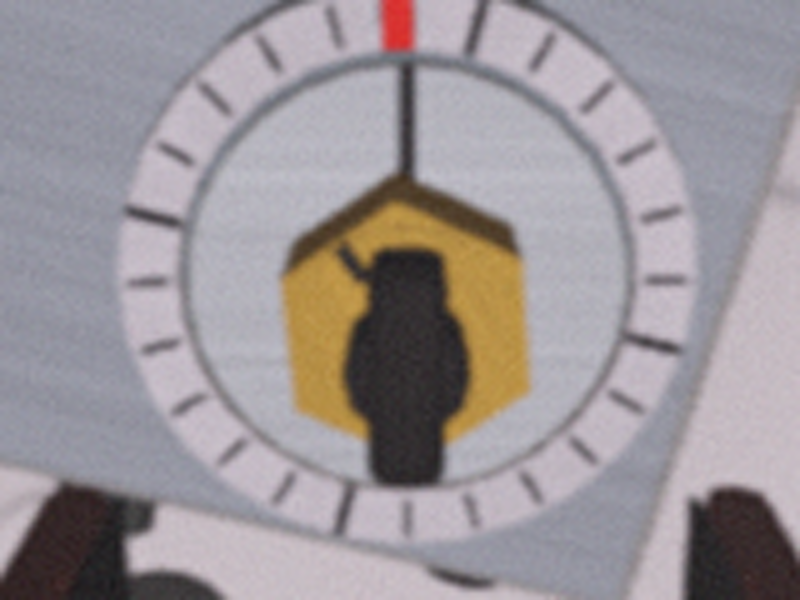

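The line (406,60) meets the tab (397,25), about 2° off. Now I tighten the nut.

Call:
{"api": "play_rows", "payload": {"plan": "7 0 0 0 0 0 -10;7 0 0 0 0 0 -10;7 0 0 0 0 0 -10;7 0 0 0 0 0 -10;7 0 0 0 0 0 -10;7 0 0 0 0 0 -10;7 0 0.05 4 0 0 -4;7 0 0 4 0 0 0;7 0 0 3.5 0 0 0;7 0 0 0.9 0 0 0;7 0 0 0 0 0 0;4 0 0 0 0 0 0;4 0 0 0 0 0 0;4 0 0 0 0 0 0;4 0 0 0 0 0 0;4 0 0 0 0 0 0;4 0 0 0 0 0 0;4 0 0 0 0 0 0"}}

```text
t: 31.02
ee_pos: [624.5, 13.9, 114.5]
orientation: [-2.441, -1.976, 0.002]
ft_force: [-5.1, 1.4, 5.4]
width: 46.0
```

Call:
{"api": "play_rows", "payload": {"plan": "4 0 0 0 0 0 4;4 0 0 0.01 0 0 5;4 0 0 0.01 0 0 5;4 0 0 0.01 0 0 5;4 0 0 0.01 0 0 5;4 0 0 0.01 0 0 5;4 0 0 0.01 0 0 5;4 0 0 0.01 0 0 5;4 0 0 0.01 0 0 5;4 0 0 0.01 0 0 4;4 0 0 0 0 0 2;4 0 0 0 0 0 1;4 0 0 0 0 0 0;4 0 0 0 0 0 0"}}

```text
t: 32.78
ee_pos: [624.7, 13.7, 113.7]
orientation: [-3.054, -0.735, 0.002]
ft_force: [-5.1, 1.2, 5.8]
width: 45.9
```

Run:
```python
from h import *
go((625,13.7,112),30);print(get_obs()['moment'])
```

```text
pos [624.7  13.7 113.7] yaw 27.1 tilt 0.07 q6 63.0 w 45.9 F [-5.1  1.2  5.8] t 32.775
turn about z -2.9
shift AFTER turn [0.03 0.01 0.17]
shift now axes [0.03 0.01 0.17]
[0.12304458 0.85404852 0.66090947]
```

Call:
{"api": "play_rows", "payload": {"plan": "4 0 0 0 0 0 2;4 0 0 0 0 0 2;4 0 0 0 0 0 0;4 0 0 0 0 0 0"}}

```text
t: 33.28
ee_pos: [625.2, 13.9, 113.7]
orientation: [3.077, 0.631, -0.0]
ft_force: [-4.2, 1.9, 6.0]
width: 46.4
```

Run:
```python
from h import *
go((625,13.7,112),30);print(get_obs()['moment'])
```

```text
pos [625.2  13.9 113.7] yaw 23.2 tilt 0.03 q6 67.0 w 46.4 F [-4.2  1.9  6. ] t 33.275
turn about z -6.8
shift AFTER turn [-0.03  0.    0.17]
shift now axes [-0.03  0.01  0.17]
[0.39959694 0.68450426 1.43949895]
```

Torque rose to 1.4 N m, so the nut is at its end stop. I release and check.

Call:
{"api": "play_rows", "payload": {"plan": "4 0 0 0 0 0 -2;5 0 0 0 0 0 -2;7 0 0 0 0 0 0;7 0 0 0 0 0 0;7 0 0 0 0 0 0;7 0 0 -2.5 0 0 0;7 0 0 -4 0 0 0;7 0 0 -4 0 0 0;7 0 0 -2 0 0 0;7 0 0 0 0 0 0;7 0 0 0 0 0 0"}}

```text
t: 34.65
ee_pos: [624.9, 13.5, 236.5]
orientation: [-3.055, -0.732, 0.003]
ft_force: [-0.5, 0.4, 0.3]
width: 70.1
```

Run:
```python
from h import *
w=snap('wrist','w11'); go((430,-84,250),100)
u,v=proj(w,[625,14,120])[0]
x0,y0=int(u)-80,int(v)-65
crop(w,x0,y0,x0+160,y0+120,4,'w11c')
C=cloud(w)
for nm,zl,zh in (('nut',134,142.5),('knob',160,170)):
    m=(C[...,2]>zl)&(C[...,2]<zh)&(np.hypot(C[...,0]-626,C[...,1]-15)<40)
    P=C[m]; print(nm,len(P),P[:,2].mean(),cv2.minAreaRect(np.ascontiguousarray(P[:,:2]).astype(np.float32)))
s=snap('scene','scene1'); b=snap('side','side1')
for nm,c in [('A',(383,325)),('B',(424,62)),('C',(430,-84))]:
    P=pts([s,b],c,50,10,60); print(nm,circ(P,26,c))
```

```text
pos [624.7  13.5 236.2] yaw 27.0 tilt 0.13 q6 63.0 w 70.0 F [-0.3 -0.8 -0.4] t 34.7
turn about z -73.0
shift AFTER turn [ -6.22 -20.87  -1.38]
shift now axes [-21.78  -0.14  -1.34]
nut 1123 137.87523207477176 ((625.5907592773438, 14.417524337768555), (50.21897888183594, 45.970394134521484), 28.234987258911133)
knob 817 165.02443841188037 ((624.9248657226562, 14.149009704589844), (40.025150299072266, 21.057207107543945), 26.821352005004883)
A (array([383.5, 325.1]), 724, 1.4)
B (array([430.9,  68.7]), 282, 7.9)
C (array([429.9, -84. ]), 529, 1.7)
```

View pics/w11c.png

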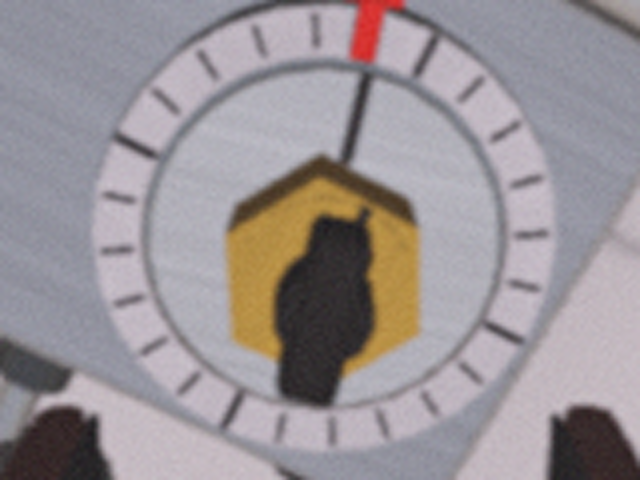

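Nut is tight and the line is still about 2° from the tab. Now cup C.

Call:
{"api": "play_rows", "payload": {"plan": "8.78 -4.35 0 0 0 0 0;8.78 -4.35 0 0 0 0 0;8.78 -4.35 0 0 0 0 0;8.78 -4.35 0 1 0 0 0;8.78 -4.35 0 2 0 0 0;8.78 0 0 3 0 0 0;8.78 0 0 0 0 0 0;8.78 0 0 0 0 0 0"}}

```text
t: 35.8
ee_pos: [432.4, -85.0, 178.1]
orientation: [3.055, 0.733, 0.0]
ft_force: [0.0, -1.0, 0.3]
width: 88.1
```

```bash
cat >> h.py <<'E'
def cup(im,c,r=50):
    P=pts([im],c,r,58,72); q=np.ascontiguousarray(P[:,None,:2]).astype(np.float32)
    print('cup rim',len(P),P[:,2].mean().round(1),cv2.minEnclosingCircle(q),circ(P,26,c))
E
python3 - <<'E'
from h import *
w=snap('wrist','w12'); cup(w,(430,-84)); cup(w,(424,62),70); go((430,-84,34))
E
```

```text
cup rim 419 63.3 ((428.2107849121094, -84.08710479736328), 26.238798141479492) (array([428.8, -84. ]), 419, 0.9)
cup rim 645 63.1 ((466.5009765625, 52.050689697265625), 26.153297424316406) (array([466.5,  51.2]), 645, 1.0)
pos [432.7 -85.1 178.4] yaw 27.0 tilt 0.07 q6 50.0 w 87.6 F [0.1 0.3 0.6] t 35.85
shift now axes [-0.21 -0.23 14.44]
```

View pics/w12.png

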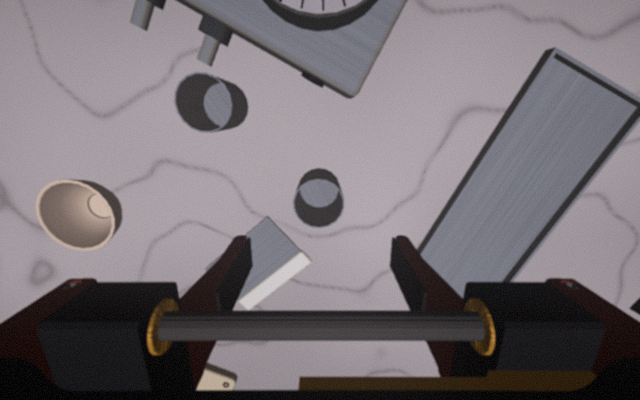

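Cup C is at (320,197), upright with its mouth up. Cup B has been knocked to (210,102), now at about (466,52).

Call:
{"api": "play_rows", "payload": {"plan": "8.78 -0.3 -0.3 4 0 0 0;8.78 0 0 4 0 0 0;8.78 0 0 4 0 0 0;8.78 0 0 2.3 0 0 0;8.78 0 0 0 0 0 0;3 0 0 0 0 0 0;3 0 0 0 0 0 0;3 0 0 0 0 0 0;3 0 0 0 0 0 0;3 0 0 0 0 0 0;3 0 0 0 0 0 0;3 0 0 -2 0 0 0;3 0 0 -4 0 0 0;3 0 0 -3 0 0 0;3 0 0 0 0 0 0"}}

```text
t: 37.72
ee_pos: [429.0, -84.1, 126.4]
orientation: [3.053, 0.732, 0.006]
ft_force: [0.3, 0.6, 0.0]
width: 51.8
```

Run:
```python
from h import *
go((440,-300,125))
```

```text
pos [429.  -84.1 126.4] yaw 27.0 tilt 0.26 q6 50.0 w 51.8 F [0.3 0.6 0. ] t 37.725
shift now axes [-8.81 19.74  0.17]
```

Call:
{"api": "play_rows", "payload": {"plan": "3 -1.76 3.95 0 0 0 0;3 -1.76 3.95 0 0 0 0;3 -1.76 3.95 0 0 0 0;3 -1.76 3.95 0 0 0 0;3 -1.76 3.95 0 0 0 0;3 0 0 3 0 0 0;3 0 0 3 0 0 0;3 0 0 2 0 0 0;3 0 0 0.4 0 0 0;3 0 0 0 0 0 0;3 0 0 0 0 0 0"}}

```text
t: 39.1
ee_pos: [438.3, -299.4, 39.9]
orientation: [-3.054, -0.732, 0.001]
ft_force: [0.4, 0.7, -0.8]
width: 51.5
```

Release, lift, and head for cup B at (466.5,51.5).

Call:
{"api": "play_rows", "payload": {"plan": "4.5 0 0 0 0 0 0;5.8 0 0 0 0 0 0;7 0 0 0 0 0 0;8.78 0 0 0 0 0 0;8.78 0 0 0 0 0 0;8.78 0 0 -3 0 0 0;8.78 0 0 -4 0 0 0;8.78 0 0 -4 0 0 0;8.78 0 0 0 0 0 0"}}

```text
t: 40.22
ee_pos: [440.5, -300.9, 153.6]
orientation: [3.05, 0.731, 0.006]
ft_force: [0.1, -0.3, 0.1]
width: 87.8
```

Run:
```python
from h import *
w=snap('wrist','w13'); cup(w,(438,-299),70);cup(w,(466,52),70); go((466.5,51.5,150))
```

```text
cup rim 684 65.6 ((438.5631408691406, -299.707763671875), 26.314355850219727) (array([ 439.3, -299.3]), 684, 1.0)
cup rim 0 nan ((0.0, 0.0), 0.0) (array([466.,  52.]), 0, nan)
pos [ 439.4 -300.1  151.8] yaw 27.0 tilt 0.17 q6 27.0 w 87.9 F [-0.6  0.7 -0.8] t 40.275
shift now axes [ 18.36 -30.11   0.13]h.py:62: RuntimeWarning: Mean of empty slice.
  print('cup rim',len(P),P[:,2].mean().round(1),cv2.minEnclosingCircle(q),circ(P,26,c))
  ret = ret.dtype.type(ret / rcount)
  return _methods._mean(a, axis=axis, dtype=dtype,
```

Call:
{"api": "play_rows", "payload": {"plan": "8.78 3.06 -5.02 -0.3 0 0 0;8.78 3.06 -5.02 -0.3 0 0 0;8.78 3.06 -5.02 -0.3 0 0 0;8.78 3.06 -5.02 0 0 0 0;8.78 3.06 -5.02 0 0 0 0;8.78 3.06 -5.02 0 0 0 0;8.78 0 0 0 0 0 0;8.78 0 0 0 0 0 0"}}

```text
t: 41.28
ee_pos: [465.0, 51.9, 158.6]
orientation: [-3.055, -0.734, 0.003]
ft_force: [0.5, 0.1, -0.2]
width: 87.8
```

Run:
```python
from h import *
w=snap('wrist','w14'); cup(w,(466,52),60); go((466.5,51.5,35))
for im in (w,load('w12'),load('w5')):
    P=cloud(im).reshape(-1,3); P=P[(P[:,2]>22)&(P[:,2]<100)&(P[:,0]>440)&(P[:,0]<532)&(P[:,1]>-80)&(P[:,1]<190)]
    P=P[np.hypot(P[:,0]-466,P[:,1]-52)>32]
    H,_,_=np.histogram2d(P[:,0],P[:,1],bins=[np.arange(440,533,23),np.arange(-80,191,15)]); print(H.astype(int))
```

```text
cup rim 490 63.2 ((466.268310546875, 52.44382095336914), 26.29442024230957) (array([467. ,  52.7]), 490, 1.0)
pos [465.1  51.2 158.8] yaw 26.9 tilt 0.11 q6 68.0 w 87.7 F [ 0.3 -0.6  0.2] t 41.325
shift now axes [ 0.16  0.05 12.38]
[[  0   0   0   0   0   0   0   0   0   0   0   0   0   0   0   0   0   0]
 [  0   0   0   0   0   0   0   0   0   0   0   0   0   0   0   0   0   0]
 [  0   0   0   0   0   0   0   0   0  17 151   0   0   0 158  17   0   0]
 [  0   0   1  29  21   0   0   0   0 115 349  51   0  68 392 100   0   0]]
[[151  44   0   0   0   0   0   0   0   0   0   0   0   0   0   0   0   0]
 [  0   0   0   0   0   0   0   0   0   0   0   0   0   0   0   0   0   0]
 [  0   0   0   0   0   0   0   0   0  65 154   0   0   0 233   3   0   0]
 [  0   0   8  67  23   0   0   0   0 278 380  13   0  95 285   1   0   0]]
[[116  57   0   0   0   0   0   0   0   0  38   0   0   0   0   0   0   0]
 [  0   0   0   0   0   0   0   0   0   0   0   0   0   0   0   0   0   0]
 [  0   0   0   0   0   0   0   0   0   3  52   0   0   0  31   6   0   0]
 [  0   0   0  10   6   0   0   0   0  24 109  25   0   9  95  48   0   0]]
```

Call:
{"api": "play_rows", "payload": {"plan": "8.78 0.2 -0.05 4 0 0 0;8.78 0 0 4 0 0 0;8.78 0 0 3 0 0 0;8.78 0 0 1.3 0 0 0;8.78 0 0 0 0 0 0;3 0 0 0 0 0 0;3 0 0 0 0 0 0;3 0 0 0 0 0 0;3 0 0 0 0 0 0;3 0 0 0 0 0 0;3 0 0 0 0 0 0;3 0 0 -2 0 0 0;3 0 0 -4 0 0 0;3 0 0 -4 0 0 0;3 0 0 -2 0 0 0;3 0 0 0 0 0 0"}}

```text
t: 43.32
ee_pos: [468.2, 53.5, 157.8]
orientation: [3.055, 0.732, 0.005]
ft_force: [0.8, 0.6, -2.1]
width: 51.9
```

Run:
```python
from h import *
go((525,-300,150))
```

```text
pos [468.2  53.5 157.8] yaw 27.0 tilt 0.17 q6 68.0 w 51.9 F [ 0.8  0.6 -2.1] t 43.325
shift now axes [-10.98  34.08   0.79]
```

Call:
{"api": "play_rows", "payload": {"plan": "3 -1.57 4.87 0 0 0 0;3 -1.57 4.87 0 0 0 0;3 -1.57 4.87 0 0 0 0;3 -1.57 4.87 0 0 0 0;3 -1.57 4.87 0 0 0 0;3 -1.57 4.87 0 0 0 0;3 -1.57 4.87 0 0 0 0;3 0 0 4 0 0 0;3 0 0 4 0 0 0;3 0 0 3 0 0 0;3 0 0 0.6 0 0 0;3 0 0 0 0 0 0;3 0 0 0 0 0 0"}}

```text
t: 44.95
ee_pos: [523.3, -299.8, 39.5]
orientation: [-3.054, -0.732, 0.002]
ft_force: [0.5, -0.1, -1.2]
width: 51.6
```

Call:
{"api": "play_rows", "payload": {"plan": "4.5 0 0 0 0 0 0;5.8 0 0 0 0 0 0;7 0 0 0 0 0 0;8.78 0 0 0 0 0 0;8.78 0 0 0 0 0 0;8.78 0 0 -3 0 0 0;8.78 0 0 -4 0 0 0;8.78 0 0 -4 0 0 0;8.78 0 0 -4 0 0 0;8.78 0 0 -4 0 0 0;8.78 0 0 0 0 0 0"}}

```text
t: 46.32
ee_pos: [525.8, -301.4, 234.3]
orientation: [3.05, 0.731, 0.008]
ft_force: [0.2, 0.5, -0.2]
width: 87.9
```

Run:
```python
from h import *
w=snap('wrist','w15'); cup(w,(439,-299),45);cup(w,(524,-300),45); go((383.5,325,233))
```

```text
cup rim 433 65.2 ((438.8446350097656, -299.37451171875), 26.43156623840332) (array([ 439.4, -299.4]), 433, 0.9)
cup rim 363 65.9 ((522.3878784179688, -300.92144775390625), 26.224811553955078) (array([ 523. , -300.5]), 363, 1.0)
pos [ 524.7 -300.7  232.2] yaw 27.0 tilt 0.19 q6 32.0 w 87.9 F [-0.   0.   0.3] t 46.375
shift now axes [ 15.79 -62.17  -0.22]
```

Call:
{"api": "play_rows", "payload": {"plan": "8.78 1.2 -4.78 0 0 0 0;8.78 1.2 -4.78 0 0 0 0;8.78 1.2 -4.78 0 0 0 0;8.78 1.2 -4.78 0 0 0 0;8.78 1.2 -4.78 0 0 0 0;8.78 1.2 -4.78 0 0 0 0;8.78 1.2 -4.78 0 0 0 0;8.78 1.2 -4.78 0 0 0 0;8.78 1.2 -4.78 0 0 0 0;8.78 1.25 -4.78 0 0 0 0;8.78 1.25 -4.78 0 0 0 0;8.78 1.25 -4.78 0 0 0 0;8.78 1.25 -4.78 0 0 0 0;8.78 0 0 4 0 0 0;8.78 0 0 2 0 0 0;8.78 0 0 0 0 0 0;8.78 0 0 0 0 0 0"}}

```text
t: 48.5
ee_pos: [383.1, 325.1, 170.7]
orientation: [3.055, 0.732, -0.001]
ft_force: [0.4, -0.4, -0.6]
width: 87.8
```

Run:
```python
from h import *
w=snap('wrist','w16'); cup(w,(383,325),50); go((383.5,325,35))
```

```text
cup rim 449 63.3 ((382.5129089355469, 324.0817565917969), 26.187570571899414) (array([382.9, 324.3]), 449, 0.9)
pos [383.4 325.3 171.2] yaw 26.9 tilt 0.04 q6 102.0 w 87.6 F [-0.3  0.2 -0.4] t 48.55
shift now axes [-0.02  0.03 13.62]
```

Call:
{"api": "play_rows", "payload": {"plan": "8.78 -0.1 0.05 4 0 0 0;8.78 0 0 4 0 0 0;8.78 0 0 4 0 0 0;8.78 0 0 1.5 0 0 0;8.78 0 0 0 0 0 0;3 0 0 0 0 0 0;3 0 0 0 0 0 0;3 0 0 0 0 0 0;3 0 0 0 0 0 0;3 0 0 0 0 0 0;3 0 0 0 0 0 0;3 0 0 -2 0 0 0;3 0 0 -4 0 0 0;3 0 0 -4 0 0 0;3 0 0 -4 0 0 0;3 0 0 -4 0 0 0;3 0 0 0 0 0 0"}}

```text
t: 50.68
ee_pos: [383.8, 325.4, 218.3]
orientation: [-3.053, -0.732, -0.008]
ft_force: [-0.0, -0.3, -1.1]
width: 51.4
```

Run:
```python
from h import *
go((607,-300,213))
```

```text
pos [383.8 325.4 218.3] yaw 27.0 tilt 0.33 q6 102.0 w 51.4 F [-0.  -0.3 -1.1] t 50.675
shift now axes [-8.47 65.86  0.4 ]
```

Call:
{"api": "play_rows", "payload": {"plan": "3 -0.6 4.7 0 0 0 0;3 -0.6 4.7 0 0 0 0;3 -0.6 4.7 0 0 0 0;3 -0.6 4.7 0 0 0 0;3 -0.6 4.7 0 0 0 0;3 -0.6 4.7 0 0 0 0;3 -0.6 4.7 0 0 0 0;3 -0.6 4.7 0 0 0 0;3 -0.6 4.7 0 0 0 0;3 -0.6 4.7 0 0 0 0;3 -0.6 4.7 0 0 0 0;3 -0.6 4.7 0 0 0 0;3 -0.6 4.7 0 0 0 0;3 -0.6 4.7 0 0 0 0;3 0 0 4 0 0 0;3 0 0 4 0 0 0;3 0 0 4 0 0 0;3 0 0 0 0 0 0;3 0 0 0 0 0 0"}}

```text
t: 53.05
ee_pos: [606.1, -300.3, 95.8]
orientation: [-3.055, -0.732, 0.0]
ft_force: [0.0, -0.8, -1.3]
width: 51.2
```

Run:
```python
from h import *
go((607,-300,40))
```

```text
pos [ 606.1 -300.3   95.8] yaw 27.0 tilt 0.01 q6 36.0 w 51.2 F [ 0.  -0.8 -1.3] t 53.05
shift now axes [0.1  0.01 5.58]
```

Call:
{"api": "play_rows", "payload": {"plan": "3 0 0 3 0 0 0;3 0 0 2.2 0 0 0;3 0 0 0.4 0 0 0;3 0 0 0 0 0 0;3 0 0 0 0 0 0;4.5 0 0 0 0 0 0;5.8 0 0 0 0 0 0;7 0 0 0 0 0 0;8.78 0 0 0 0 0 0;8.78 0 0 0 0 0 0;8.78 0 0 -3 0 0 0;8.78 0 0 -4 0 0 0;8.78 0 0 -4 0 0 0;8.78 -3 0 -5 0 0 0;8.78 -3 0 -5 0 0 0;8.78 0 0 -4 0 0 0;8.78 0 0 0 0 0 0;8.78 0 0 0 0 0 0"}}

```text
t: 55.3
ee_pos: [552.0, -327.2, 289.0]
orientation: [-3.054, -0.732, 0.001]
ft_force: [0.3, -0.6, -0.3]
width: 87.9
```

Run:
```python
from h import *
w=snap('wrist','w17'); s=snap('scene','scene2'); b=snap('side','side2')
for c in ((439,-299),(523,-300),(607,-300)): cup(w,c,42)
for im in (s,b):
    P=pts([im],(522,395),30,165,180); print('brush',P.mean(0).round(1),len(P))
for n,c,r in (('jar',(760.6,-214),36),('syr',(637,-453),28)): print(n,circ(pts([s,b],c,r+34,20,80),r,c))
go((0,0,0))
i=np.vstack([s['pixels'][130:290,170:490],b['pixels'][140:340,170:490]])[:,:,::-1]
cv2.imwrite('pics/fin.png',cv2.resize(i,None,fx=1.65,fy=1.65,interpolation=cv2.INTER_CUBIC))
```

```text
cup rim 320 65.3 ((438.9402770996094, -299.5639953613281), 26.581937789916992) (array([ 439.4, -299.6]), 320, 1.0)
cup rim 268 65.9 ((522.3601684570312, -300.8979797363281), 26.27663803100586) (array([ 523.2, -300.8]), 268, 0.9)
cup rim 225 67.1 ((605.96923828125, -300.7259521484375), 26.00723648071289) (array([ 606.3, -300.6]), 225, 1.2)
brush [525.9 389.9 172.1] 37
brush [520.4 398.9 172. ] 81
jar (array([ 760.5, -214.1]), 624, 1.3)
syr (array([ 637.1, -453. ]), 439, 1.7)
pos [ 551.9 -326.9  287.8] yaw 27.0 tilt 0.17 q6 31.0 w 87.8 F [-0.3  0.1 -0.1] t 55.45
shift now axes [-34.31 -54.09  28.98]
```

View pics/fin.png

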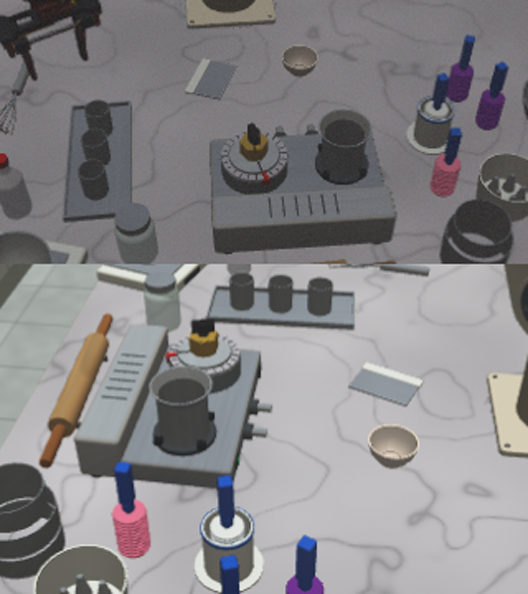

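All three cups stand on the tray, the brush is in its pot, and no other cup shows in any view. I hand in.

```bash
python3 -c "
from h import *
print(close_job())"
```

```text
the job is handed in; nothing more can be done
None
```

I carried out the whole task and handed it in at about 55 s of the 210 s allowed; no verdict is reported.

- **Brush:** I scrubbed the hopper down, up and down again. By my estimate the end came to about 5 mm above the floor each time and about 75 mm up in between. It stands upright in its pot.
- **Portion stop:** I loosened the nut about 49°, turned the knob until the line met the tab, and tightened the nut again. The torque rose to 1.4 N m, which I take as the end stop. The last close look, right after tightening, showed the line about 2° from the tab (10° allowed).
- **Cups:** All three cups I found stand on the tray at x = 439, 523 and 606 mm. Their rim heights fit cups standing on the tray floor. One was knocked aside by about 40 mm during the run, so I measured it again before picking it up.
- **Other things:** The syrup bottle and sugar jar measure within 1 mm of where they started, and I saw no change in the tab's position. The gripper was clear of everything and open when I handed in.

No final check failed or disagreed. Early position estimates from the scene and side cameras were up to about 15 mm off in places. I replaced them with close-ups from the wrist camera before each grasp.

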